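Unlock the label-roll stand and take the roll off

ROBOT

A 7-joint arm with a two-finger parallel gripper is mounted at the origin on the work surface. World frame = base frame: x ahead of the robot, y to its left, z up, the work surface at z = 0. Lengths are in m, angles in rad, forces in N, time in s.
With the tool pointing down it reaches from about 0.4 to 0.75 m from the base axis. Payload 19.5 kg.
Tool frame: the origin (TCP) lies midway between the tips of the shut fingers; the grasp point (between the pads) lies arm.grip_point_offset behind it (arm.grip_point_offset is the distance from the TCP to the grasp point, in m); z points along the fingers, y is the direction in which the jaws open and shut (so a half turn about z gives the same grasp; the last joint's range is limited). The gripper opens to 85 mm and grips with 20 to 120 N. Pads are 22 mm wide; open, the fingers measure 114 mm over their backs; the gripper's body (76 mm by 85 mm) begins 54 mm behind the grasp point. The pads swing forward as they close: fully open they stand 13 mm farther back than shut.
Start: joints at [-1.335, 0.707, -0.028, 1.485, 0.022, 0.951, -0.075], TCP at [0.158, 0.553, 0.231] pointing down, gripper open.
Joint ranges: [-2.71, 2.71], [-0.32, 2.16], [-1.57, 1.52], [0, 2.45], [-1.46, 4.6], [0, 2.02], [-2.83, 2.83]. Speed limits (rad/s): [1.89, 1.89, 2.57, 2.57, 3.01, 3.01, 3.01].

INTERFACE

Orientations are given as a rotation vector (axis times angle).
In Python, from station import arm gives the robot as it stands.
- The arm moves only by the tool play_rows, never from a script. Its argument "motion" is a list of rows, each a list of 3 entries, a list of its own where there are three numbers: the closure, from -1 (fully open) to 1 (shut), so that 0 is half open, then the shift along the tool's x, y, z in units of 25 mm (1.0 is 25 mm), then the turn about the tool's z in units of 6 degrees (1.0 is 6 degrees). A call has 1 to 5 rows; each row shifts and turns the commanded pose from where the row before left it, along the tool's axes as they then stand; what a row does not reach is not made up. A row lasts 1/12 s, in which the tool goes at most 41.7 mm and 7.16 degrees, less where a joint would pass 70% of its speed; a pose out of reach is approached as far as the arm can. A call is refused whole if a number of a shift passes 1 or a number of a turn 1, either way. A call with a gripper value outside its range is refused whole. The fingers move at their own pace and stop on an object; the grip force is fixed at half the most. Time passes only in rows, so rows that do not move let the fingers close. It gives the time, the measured TCP pose, the force and the opening at its end, in the units of the state.
- arm.sense(): the state, without advancing time (a new reading comes with each control period).
- arm.capture(name): name is "scene" or "side" or "wrist"; returns (picture, depth): 480x640x3 uint8, red, green, blue; 480x640 float32, m along the optical axis (not along the pixel's ray), 0 where there is no reading.
- arm.calibration(name): a dict with "vertical_fov" (degrees; the focal length in pixels is half the picture's height over the tangent of half this angle, whatever the lens; pixels are square), "cx", "cy" (the principal point, pixels), "extrinsics" (4x4, takes a point from camera to world coordinates); the wrist camera has in their place "hand_eye" (4x4, takes a point from camera to tool coordinates, whose origin is the TCP and whose axes are the flange's). Camera axes: x right, y down, z forward; pixel columns grow to the right and rows downward; lengths in m; the calibration is good to about 2 mm. A picture is of the moment at which its call begins: read the wrist's pose just before it. calibration takes no time and is no camera call.
- arm.job_done(): hands the job in, once; it reports no verdict.
Trained networks look in the newest picture that a camera, given by its name, has taken for a name from the list of things; names that differ only in an ending like _2 or _b are one class to them, and where a whole thing is asked for, a point or a joint stands for the part that bears it (a point fixed in the world has none). Each returns a list of dicts, best first, with "confidence" (0 to 1); they miss things now and then, are a little off and sometimes report something else, mostly with a low value. They report only what shows in the picture. A call takes as long as a camera call. They do not tell look-alikes from the thing itself.
- arm.boxes_of(name, camera): "at" ([column, row] in pixels, amid what is visible of it).
- arm.trace(name, camera): "mask" (480x640 bool, what is visible of it) and "at" ([column, row] in pixels, amid what is visible of it).
The state is a dict: "time_s": time; "q": joint angles; "joint_velocities": joint speeds; "effort": joint torques, N m; "eef_pos": TCP position; "orientation": TCP orientation; "ft_force": force on the tool from outside, world axes, zero at the start; "moment": the same for the moment, N m; "grip_width": opening from 0.0 (shut) to 1.0 (fully open).
Only numpy, scipy, OpenCV 4.12 (cv2) and the standard library are available. Lean on these libraries where they do the work, as an engineer would, in place of code of your own. Each camera call takes 0.05 s, during which the arm holds its last target. There are 200 camera calls.

TASK

Take the paper label roll off its stand. Squeeze the release lever of the sliding frame against its grip plate, slide the frame along its rail away from the roll, let go and see that it has locked in the park notch (nudge it along until the lever springs fully out); then lift the roll straight off its spindle, set it down gently, upright, in the shallow steel tray, and leave the other things on the table where they are.

Things in the scene. Friction and masses are not known exactly. Their poses are not given: they have to be found in the camera images.
- stand: Label-roll stand, fixed. Origin: on the table under the rail; x away from the robot, y along the rail, z up. Base plate x -60..140, y -131..119 mm, 12 mm thick. Rail along y at x = 0, z 64..92 mm, between end posts 98 mm high at y = 104 and -117. Upright steel spindle, diameter 22 mm, at x = 95, y = 55, up to z = 78 mm, holds the roll.
- keeper (a joint): Sliding frame on the rail, m along the stand's -y, range -0.006..0.135. 0: over the roll, the lever's pawl in the start notch. The park notch is somewhere from 0.102 to 0.118 (set by hand, differs each time). Each notch has 2 mm play either way; between them the pawl rides on a plain edge. In a notch it cannot be pushed along; lever squeezed it slides with 1 to 2 N; let go on the edge, 3 to 6 N.
- keeper_arm (a point): On the sliding frame, top of its flat keeper arm, over the spindle's axis when the frame is at 0. The arm is 30 mm wide (y), 12 mm thick, its underside 90 mm above the table, and reaches 21 mm beyond this point in x. The frame itself is 50 mm wide along y, around the rail, up to 115 mm above the table. Axes as the stand's.
- release_lever (a joint): Release lever, rad: 0 sprung fully out (pawl dropped into a notch), about 0.17 let go with the pawl riding on the edge between notches, 0.28 fully squeezed, at its stop. The pawl is clear of the notches and edge above about 0.2. Spring: 8 N at the grip to start it, about 12 N to hold it squeezed.
- grip (a point): Middle of the squeeze grip, on the sliding frame; axes as the stand's. Two plates lean 35 degrees to the robot, along u = (-0.574, 0, 0.819). Squeeze across, along n = (0.819, 0, 0.574), fingers pointing down the lean (-u). Squeezed, the plates are parallel, 30 mm over their outer faces with this point midway; let go, about 44 mm over them here, as the lever stands out.
- grip_plate (a point): Centre plane of the fixed aluminium grip plate on the frame, 11 mm along n from grip; 44 mm wide along y, 8 mm thick, ends 30 mm above (along u) this point. The dark steel lever plate, 36 mm wide, 8 mm thick, lies on its side towards the robot and ends at about the same height; its hinge lies 48 mm down the lean. Axes as the stand's.
- roll: The paper label roll on a cardboard core, upright, 58 mm in diameter, 70 mm high, hole 29 mm in diameter, about 0.16 kg. Origin: centre of its underside, z along its axis. It starts on the spindle, standing on the base plate.
- tray: The shallow steel tray, fixed, open on top, 170 x 140 mm outside (x by y), rim 25 mm high, walls and floor 4 mm. Origin: centre of its underside. On the table to one side of the stand.
- foil_stack: Bystander: a stack of foil containers, 150 x 115 x 66 mm, loose. Origin: centre of its underside. On the other side of the stand.
- sauce_bottle: Bystander: a dark sauce bottle, 64 mm in diameter, 190 mm high, loose. Origin: centre of its underside.
- spice_jar: Bystander: an amber spice jar, 68 mm in diameter, 120 mm high, loose. Origin: centre of its underside.
There are look-alikes about, which are no part of the job. What is shaped like the roll but black or turquoise is not meant.

How it is judged:
On the way, in this order (a step that is already met when the one before it is completed fails the run):
1. the release lever is squeezed while the frame is still at its start (value of joint release_lever above 0.2 rad and value of joint keeper below 0.01 m), for 0.1 s.
2. the frame stands let go in the park notch, the lever sprung fully out (value of joint keeper above 0.095 m and value of joint release_lever below 0.06 rad and contact force between the fingers and release_lever below 0.5 N), for 0.3 s.
3. the roll is lifted clear of its spindle (height (world z) of roll above 0.082 m), for 0.05 s.
At the end, for the whole second after the job is handed in: The frame is locked in the park notch (frame beyond 0.095 m, lever sprung out below 0.06 rad) and the roll stands at rest and upright (within 0.1 rad) on the floor of the tray, wholly inside its walls (value of joint keeper above 0.095 m and value of joint release_lever below 0.06 rad and x of roll in the frame of tray between -0.055 and 0.055 m and y of roll in the frame of tray between -0.04 and 0.04 m and z of roll in the frame of tray below 0.009 m and angle between roll's own z axis and vertical below 0.1 rad and linear speed of roll below 0.02 m/s); the robot touches nothing.
It fails at once if the roll is dropped: it moves faster than 0.5 m/s while not in the fingers (contact force between the fingers and roll below 0.05 N and linear speed of roll above 0.5 m/s).
It fails at once if the stack of foil containers is moved more than 30 mm (distance of foil_stack from where it was at the start of the episode above 0.03 m).
It fails at once if the sauce bottle is moved more than 30 mm (distance of sauce_bottle from where it was at the start of the episode above 0.03 m).
It fails at once if the spice jar is moved more than 30 mm (distance of spice_jar from where it was at the start of the episode above 0.03 m).
It also fails if it takes over 64 s, if anything falls off the work surface, if the arm or the gripper's body presses on something with over 40 N, if the wrist force passes 120 N, or if a joint passes its speed limit or range.

## Working session

There is one attempt and no reset: what is moved stays moved. The work goes in short steps, Python scripts to look and compute and a tool call to move; the robot and the scene stay as the last step left them, time stands still between calls to the robot, and variables do not carry over. Pictures are saved under pics/ and viewed, on a budget of 10 in all, crops included, one or two more only if the job needs it, and the job is handed in when it is done.

Besides the shell and the picture viewer there is one more tool, called after "Request:" by a JSON object that holds its "method" and its "body", one argument or row to a line. play_rows: Moves the arm, as the interface text tells. Its arguments: {"type":"object","properties":{"motion":{"type":"array","items":{"type":"array"}}},"required":["motion"]}

```bash
ls; mkdir -p pics; cat > h.py <<'E'
from station import arm
import numpy as np, cv2
from scipy.spatial.transform import Rotation as R
def pose():
    s=arm.sense();T=np.eye(4);T[:3,:3]=R.from_rotvec(s['orientation']).as_matrix();T[:3,3]=s['eef_pos'];return T
def cam(n):
    T=pose();im,d=arm.capture(n);c=arm.calibration(n)
    E=np.array(c['extrinsics']) if 'extrinsics' in c else T@np.array(c['hand_eye'])
    f=240/np.tan(np.radians(c['vertical_fov'])/2)
    return im,d,E,f,c['cx'],c['cy']
def cloud(C):
    im,d,E,f,cx,cy=C;v,u=np.mgrid[:480,:640]
    P=np.stack([(u-cx)/f*d,(v-cy)/f*d,d],-1)
    W=P@E[:3,:3].T+E[:3,3];W[d<=0]=np.nan;return W
def proj(C,p):
    im,d,E,f,cx,cy=C;q=E[:3,:3].T@(np.array(p)-E[:3,3]);return q[:2]/q[2]*f+[cx,cy]
def save(n,im):cv2.imwrite('pics/'+n+'.png',cv2.cvtColor(im,cv2.COLOR_RGB2BGR))
E
python3 - <<'E'
from h import *
np.set_printoptions(precision=3,suppress=True)
s=arm.sense();print(s,arm.grip_point_offset)
for n in ['scene','side']:
    C=cam(n);W=cloud(C);save(n,C[0]);print(n,C[2][:3,3])
    np.savez(n,W=W,im=C[0])
    for k in ['roll','tray','grip','grip_plate','keeper_arm','stand','foil_stack','sauce_bottle','spice_jar']:
        for r in arm.trace(k,n)[:3]:
            m=r['mask'];p=W[m];p=p[~np.isnan(p[:,0])]
            print(k,round(r['confidence'],2),np.round(r['at']),m.sum(),np.percentile(p,[3,50,97],axis=0).tolist() if len(p) else '')
E
```

```text
pics
{'time_s': 0.0, 'q': array([-1.335,  0.707, -0.028,  1.485,  0.022,  0.951, -0.076]), 'joint_velocities': array([ 0.   , -0.002, -0.   , -0.002, -0.   , -0.   , -0.001]), 'effort': array([ -0.   , -88.322,   1.235, -23.615,   0.017,   0.007,  -0.   ]), 'eef_pos': array([0.158, 0.553, 0.231]), 'orientation': array([-0.435, -3.111,  0.002]), 'ft_force': array([-0.555, -1.124, -0.377]), 'moment': array([0.038, 0.002, 0.006]), 'grip_width': 1.0000980455975963} 0.0187
scene [ 1.07  -0.801  0.898]
roll 0.85 [380. 217.] 683 [[0.5553108809558436, 0.2045302322672862, -0.0010088518016341905], [0.5851633784320982, 0.21585868439407319, 0.04882909219936182], [0.6067339434022767, 0.25574838247663745, 0.06996405865751286]]
roll 0.82 [345. 251.] 674 [[0.5640016161711014, 0.039990442477112635, 0.01160719247798826], [0.597677324161134, 0.04920688796167477, 0.05568106454224664], [0.6140225645410515, 0.07672253554946608, 0.08291337345384582]]
roll 0.65 [409. 256.] 618 [[0.6911796511021889, 0.09849407672504235, 0.014516384879456784], [0.7196259686082003, 0.11347495766346455, 0.0583924586685618], [0.
[... 4788 characters left out ...]
 0.06829780965904307]]
foil_stack 0.39 [360. 278.] 3018 [[0.41580138279411205, 0.06584299318322398, 0.0945603960021787], [0.4848799501730041, 0.10132430125863223, 0.11578297759840922], [0.5972540851464774, 0.12512009826434994, 0.1855055039855381]]
sauce_bottle 0.63 [267. 182.] 1904 [[0.6982809928726686, -0.2307582919178481, 0.008108637475129712], [0.7222360663912804, -0.20654216495463928, 0.09429741515381102], [0.7527954350609153, -0.1960965381583148, 0.19007136443555306]]
spice_jar 0.91 [179. 353.] 3680 [[0.6936886745713684, 0.2234831744085355, 0.01057729222388005], [0.7151905713442506, 0.2622060857103764, 0.09150284745884513], [0.7494040360628824, 0.27618397514955995, 0.12163671251480335]]
```

```bash
python3 - <<'E'
from h import *
a=np.load('scene.npz')['im'];b=np.load('side.npz')['im']
A=cv2.resize(a[150:400,150:500],None,fx=2,fy=2,interpolation=cv2.INTER_CUBIC)
save('m1',A)
save('m2',cv2.resize(b[170:470,150:500],None,fx=2,fy=2,interpolation=cv2.INTER_CUBIC))
E
```

```text
(no output)
```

View pics/m1.png

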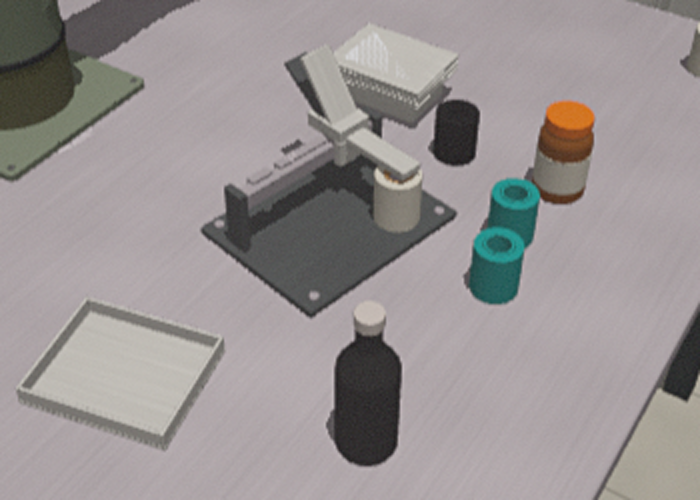

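View pics/m2.png

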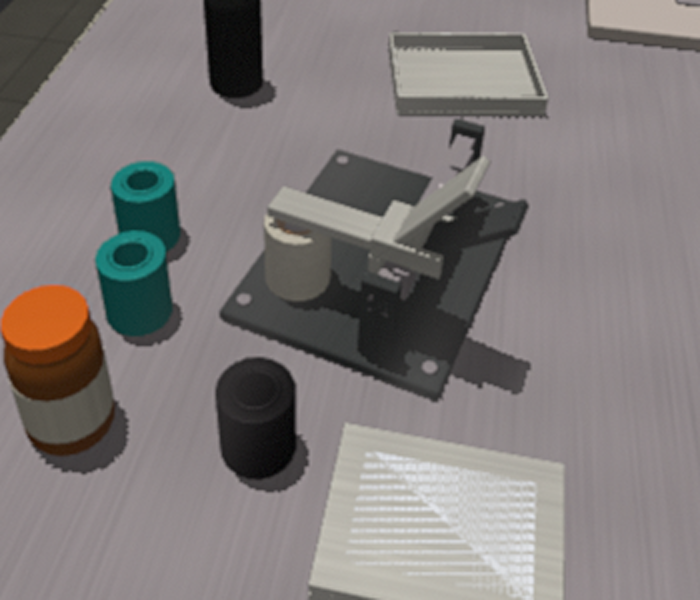

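Scene picture: the cream roll (m1 398,200 → scene px 349,250) stands on the spindle under the arm. Its look-alikes are the black roll (379,216) and the turquoise ones (408,255 and 399,283). I choose the cream one on the stand. The tray is at (207,335). Next I fit the stand and tray and check them in one crop.

```bash
cat > fit.py <<'E'
from h import *
def rect(P):
    (c,(w,h),a)=cv2.minAreaRect((P*1000).astype(np.float32));return np.round(c,1),round(w,1),round(h,1),round(a,2)
E
python3 - <<'E'
from fit import *
np.set_printoptions(precision=4,suppress=True)
allp=[];tp=[]
for n in ['scene','side']:
    z=np.load(n+'.npz');W=z['W'];im=z['im']
    x,y,zz=W[...,0],W[...,1],W[...,2]
    print(n,'table z',np.nanmedian(zz[(x>.35)&(x<.6)&(y<-.13)&(y>-.2)]))
    m=(zz>.007)&(zz<.018)&(x>.36)&(x<.68)&(y>-.14)&(y<.19)&(im.sum(-1)<330)
    m=cv2.morphologyEx(m.astype(np.uint8),cv2.MORPH_OPEN,np.ones((3,3)))>0
    print('plate',rect(W[m][:,:2]),m.sum(),np.median(zz[m]));allp.append(W[m][:,:2])
    t=(zz>.021)&(zz<.03)&(x>.33)&(x<.61)&(y>-.43)&(y<-.17)
    print('tray',rect(W[t][:,:2]),t.sum());tp.append(W[t][:,:2])
    # keeper arm top z ~102, frame top 115
    k=(zz>.098)&(zz<.107)&(x>.53)&(x<.68)&(y>0)&(y<.16)
    print('arm',rect(W[k][:,:2]),k.sum(),np.median(zz[k]))
    r=(zz>.087)&(zz<.096)&(x>.4)&(x<.56)&(y>-.12)&(y<.04)
    p=W[r][:,:2];v=cv2.fitLine(p.astype(np.float32),cv2.DIST_HUBER,0,.01,.01).ravel();print('rail',v,r.sum())
print(rect(np.vstack(allp)),rect(np.vstack(tp)))
E
```

```text
scene table z -0.001476398410284574
plate (array([518.4,  20.5]), 251.6, 201.9, 76.95) 3931 0.010327094043186658
tray (array([ 467.5, -297.1]), 172.7, 143.0, 12.25) 512
arm (array([567.8,  73.6]), 32.7, 80.6, 77.65) 241 0.10040486493222245
rail [ 0.1591  0.9873  0.4633 -0.0215] 237
side table z 0.0011433080874820867
plate (array([519.4,  24.8]), 250.4, 199.6, 76.82) 5995 0.012750096570740665
tray (array([ 468. , -296.2]), 170.3, 146.5, 12.3) 506
arm (array([567.7,  76.1]), 32.7, 82.2, 76.67) 662 0.10262404227445088
rail [ 0.2638  0.9646  0.4621 -0.0445] 366
(array([519.3,  22.1]), 255.5, 201.5, 76.6) (array([ 467.3, -296.4]), 172.6, 146.5, 12.35)
```

```bash
cat >> fit.py <<'E'
A=np.radians(-13.1);X=np.array([np.cos(A),np.sin(A),0]);Y=np.array([-np.sin(A),np.cos(A),0]);O=np.array([.4814,.0375,0])
def tostand(W):
    d=W-O;return np.stack([d@X,d@Y,W[...,2]],-1)*1000
def toworld(p):
    p=np.array(p)/1000;return O+p[0]*X+p[1]*Y+[0,0,p[2]]
u=np.array([-.5736,0,.8192]);n=np.array([.8192,0,.5736])
E
python3 - <<'E'
from fit import *
np.set_printoptions(precision=1,suppress=True)
for c in ['scene','side']:
    z=np.load(c+'.npz');S=tostand(z['W']);im=z['im'].astype(int).sum(-1)
    m=(S[...,2]>130)&(abs(S[...,1]-50)<45)&(S[...,0]>-130)&(S[...,0]<60)
    P=S[m];s=P@u;t=P@n;b=im[m]
    for nm,k in (('light',b>330),('dark',b<250)):
        if k.sum()<10: continue
        print(c,nm,k.sum(),'s',np.percentile(s[k],[2,50,98]),'t',np.percentile(t[k],[2,10,25,50,75,90,98]),'y',np.percentile(P[k,1],[1,50,99]),'z',np.percentile(P[k,2],[50,99]))
    k=(S[...,2]>98)&(S[...,2]<107)&(S[...,0]>60)&(S[...,0]<140)&(abs(S[...,1]-55)<40)
    print('arm x,y',np.percentile(S[k],[1,99],axis=0))
    k=(S[...,2]>111)&(S[...,2]<120)&(abs(S[...,0])<60)&(abs(S[...,1]-55)<40)
    print('frame',np.percentile(S[k],[1,99],axis=0))
E
```

```text
scene light 448 s [114.2 148.1 179.8] t [57.8 62.9 64.4 66.1 67.5 68.9 70.4] y [32.5 54.3 77. ] z [158.5 185.6]
scene dark 78 s [128.3 148.8 177.5] t [21.2 23.1 26.5 30.2 34.1 37.3 60.6] y [33.3 43.5 54.7] z [140.4 159.5]
arm x,y [[ 60.3  39.6  98.1]
 [116.2  69.  104.2]]
frame [[-39.4  29.5 111.1]
 [ 20.1  78.9 119.9]]
side light 425 s [112.6 158.8 182.7] t [62.  65.  68.5 69.  69.3 69.5 69.7] y [36.8 59.4 78.5] z [168.5 188.7]
side dark 605 s [124.2 158.2 181.5] t [20.4 24.1 27.3 31.7 37.1 63.3 65.7] y [40.3 66.7 79.4] z [149.2 180.3]
arm x,y [[ 60.6  42.5  98.4]
 [115.5  72.5 104.7]]
frame [[-37.1  32.3 111.4]
 [ 19.6  82.4 119.7]]
```

```bash
cat > plan.py <<'E'
from fit import *
def plan(target,yaw=None,N=5,turn=0):
    "rows from the present pose to world target (m), turn units total"
    T=pose();d=(np.array(target)-T[:3,3])/N;Rt=T[:3,:3];out=[]
    for i in range(N):
        out.append([np.round(Rt.T@d/.025,2).tolist(),round(turn/N,2)]);Rt=Rt@R.from_euler('z',6*turn/N,degrees=True).as_matrix()
    return out
def where():
    s=arm.sense();T=pose();print(round(s['time_s'],2),'stand',np.round(tostand(T[:3,3]),1),'yoff',round(np.degrees(np.arctan2(T[:3,1]@Y,T[:3,1]@X)),2),'F',np.round(s['ft_force'],1),'grip',round(s['grip_width'],3))
E
python3 - <<'E'
from plan import *
where();g=toworld([-51,55.5,0]);print(g)
for r in plan([g[0],g[1],.231],N=20,turn=14.5):print(r)
E
```

```text
1.0 stand [-432.1  428.7  231.3] yoff 87.18 F [ 0.5 -0.2  1.1] grip 1.0
[0.44430637 0.10311488 0.        ]
[[-0.8, -0.71, 0.0], 0.72]
[[-0.85, -0.65, 0.0], 0.72]
[[-0.9, -0.58, 0.0], 0.72]
[[-0.94, -0.51, 0.0], 0.72]
[[-0.97, -0.44, 0.0], 0.72]
[[-1.0, -0.36, 0.0], 0.72]
[[-1.03, -0.28, 0.0], 0.72]
[[-1.05, -0.21, 0.0], 0.72]
[[-1.06, -0.13, 0.0], 0.72]
[[-1.07, -0.05, 0.0], 0.72]
[[-1.07, 0.04, 0.0], 0.72]
[[-1.06, 0.12, 0.0], 0.72]
[[-1.05, 0.2, 0.0], 0.72]
[[-1.03, 0.28, 0.0], 0.72]
[[-1.01, 0.35, 0.0], 0.72]
[[-0.98, 0.43, 0.0], 0.72]
[[-0.94, 0.5, 0.0], 0.72]
[[-0.9, 0.57, 0.0], 0.72]
[[-0.86, 0.64, 0.0], 0.72]
[[-0.8, 0.7, 0.0], 0.72]
```

Request:
{"method": "play_rows", "body": {
  "motion": [
    [-1,[-0.8,-0.7,0],0.7],
    [-1,[-0.85,-0.65,0],0.7],
    [-1,[-0.9,-0.6,0],0.7],
    [-1,[-0.95,-0.5,0],0.7],
    [-1,[-0.95,-0.45,0],0.8]
  ]
}}

```text
time_s: 1.42
eef_pos: [0.2303, 0.4393, 0.2314]
orientation: [1.016, 2.973, 0.0]
ft_force: [0.6, 0.5, -0.5]
grip_width: 0.998
```

Request:
{"method": "play_rows", "body": {
  "motion": [
    [-1,[-1,-0.35,0],0.7],
    [-1,[-1,-0.3,0],0.7],
    [-1,[-1,-0.2,0],0.7],
    [-1,[-1,-0.1,0],0.7],
    [-1,[-1,-0.05,0],0.8]
  ]
}}

```text
time_s: 1.83
eef_pos: [0.2998, 0.3318, 0.2314]
orientation: [1.554, 2.73, 0.0]
ft_force: [0.8, 0.3, -1.1]
grip_width: 1.0
```

```bash
python3 - <<'E'
from plan import *
where();g=toworld([-51,55.5,0])
for r in plan([g[0],g[1],.231],N=10,turn=7.2):print(r)
E
```

```text
1.83 stand [-243.5  245.5  231.4] yoff 43.78 F [ 0.8  0.3 -1.1] grip 1.0
[[-1.08, 0.03, 0.0], 0.72]
[[-1.08, 0.11, 0.0], 0.72]
[[-1.06, 0.19, 0.0], 0.72]
[[-1.05, 0.27, 0.0], 0.72]
[[-1.02, 0.35, 0.0], 0.72]
[[-0.99, 0.43, 0.0], 0.72]
[[-0.96, 0.5, 0.0], 0.72]
[[-0.92, 0.57, 0.0], 0.72]
[[-0.87, 0.64, 0.0], 0.72]
[[-0.82, 0.7, 0.0], 0.72]
```

Request:
{"method": "play_rows", "body": {
  "motion": [
    [-1,[-1,0.05,0],0.7],
    [-1,[-1,0.1,0],0.7],
    [-1,[-1,0.2,0],0.7],
    [-1,[-1,0.25,0],0.7],
    [-1,[-1,0.35,0],0.8]
  ]
}}

```text
time_s: 2.25
eef_pos: [0.3697, 0.2248, 0.2315]
orientation: [2.038, 2.391, 0.001]
ft_force: [0.0, 0.6, 0.4]
grip_width: 0.999
```

Request:
{"method": "play_rows", "body": {
  "motion": [
    [-1,[-1,0.45,0],0.7],
    [-1,[-1,0.5,0],0.7],
    [-1,[-0.95,0.55,0],0.8],
    [-1,[-0.9,0.65,0],0.8],
    [-1,[0,0,0],0.4]
  ]
}}

```text
time_s: 2.67
eef_pos: [0.43, 0.1277, 0.2316]
orientation: [2.434, 1.982, 0.001]
ft_force: [-0.0, 0.5, 0.9]
grip_width: 0.999
```

```bash
python3 - <<'E'
from plan import *
np.set_printoptions(precision=1,suppress=True)
where();C=cam('wrist');W=cloud(C);save('w1',C[0]);S=tostand(W);im=C[0].astype(int).sum(-1)
g=toworld([-51,55.5,0])
for r in plan([g[0],g[1],.231],N=3):print(r)
m=(S[...,2]>125)&(abs(S[...,1]-50)<60)&(S[...,0]>-130)&(S[...,0]<60)
P=S[m];s=P@u;t=P@n;b=im[m]
for nm,k in (('light',b>330),('dark',b<250)):
    if k.sum()>10: print(nm,k.sum(),'s',np.percentile(s[k],[2,50,98]),'t',np.percentile(t[k],[2,10,25,50,75,90,98]),'x',np.percentile(P[k,0],[1,50,99]),'y',np.percentile(P[k,1],[1,50,99]),'z',np.percentile(P[k,2],[50,99]))
E
```

```text
2.67 stand [-70.6  76.2 231.6] yoff 1.4 F [-0.   0.5  0.9] grip 0.999
[[-0.31, 0.28, 0.01], 0.0]
[[-0.31, 0.28, 0.01], 0.0]
[[-0.31, 0.28, 0.01], 0.0]
light 4504 s [106.4 159.1 293.4] t [ 48.9  65.8  69.5  69.9  70.1  70.4 136.6] x [-112.5  -33.    -2.4] y [36.7 58.5 89.8] z [169.9 307.8]
dark 58859 s [149.9 288.2 320.3] t [ 28.7  60.2  90.8 124.8 148.7 163.9 170.9] x [-128.6  -61.1   -1.3] y [47.4 86.9 95.9] z [305.6 328.7]
```

View pics/w1.png

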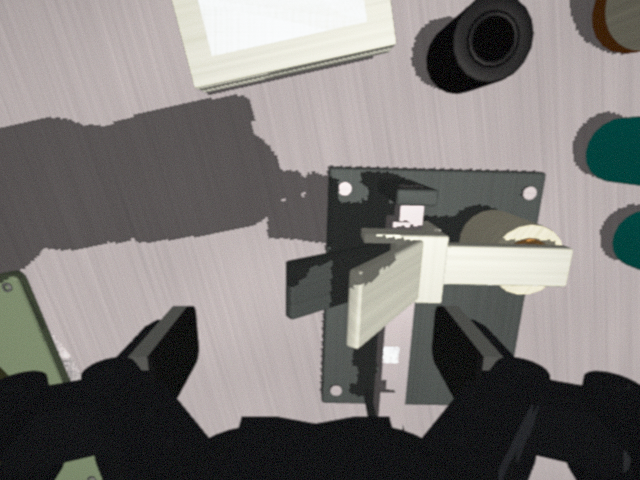

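The wrist picture shows the dark lever at (320,285), the pale plate at (385,290), and the cream roll under the arm tip at (530,255). I refine with the gripper masked out.

```bash
python3 - <<'E'
from plan import *
np.set_printoptions(precision=1,suppress=True)
C=cam('wrist');S=tostand(cloud(C));im=C[0].astype(int).sum(-1)
m=(S[...,2]>125)&(S[...,2]<200)&(abs(S[...,1]-50)<60)&(S[...,0]>-130)&(S[...,0]<60)
P=S[m];s=P@u;t=P@n;b=im[m]
for nm,k in (('light',b>330),('dark',b<250)):
    print(nm,k.sum(),'s',np.percentile(s[k],[2,50,98]),'t',np.percentile(t[k],[2,10,25,50,75,90,98]),'x',np.percentile(P[k,0],[1,50,99]),'y',np.percentile(P[k,1],[1,50,99]),'z',np.percentile(P[k,2],[1,50,99]))
k=(S[...,2]>98)&(S[...,2]<107)&(S[...,0]>60)&(S[...,0]<140)&(abs(S[...,1]-55)<40);print('arm',np.percentile(S[k],[1,99],axis=0))
E
```

```text
light 4208 s [106.3 156.6 180.9] t [63.  66.2 69.5 69.9 70.1 70.3 70.4] x [-51.9 -32.6  -3. ] y [36.6 57.4 78.8] z [126.3 167.6 187.4]
dark 3681 s [127.  159.4 179.8] t [21.6 25.4 27.8 31.5 35.4 38.  41.2] x [-85.5 -65.5 -37.5] y [40.9 61.1 75.5] z [126.1 148.7 162.1]
arm [[ 60.8  43.2  99.1]
 [117.   72.4 103.5]]
```

Request:
{"method": "play_rows", "body": {
  "motion": [
    [-1,[-0.4,0.4,0],0.2],
    [-1,[-0.35,0.4,0],0],
    [-1,[0,0,0.5],0],
    [-1,[0,0,0.5],0],
    [-1,[0,0,0],0]
  ]
}}

```text
time_s: 3.18
eef_pos: [0.4426, 0.1102, 0.2049]
orientation: [-2.443, -1.973, 0.003]
ft_force: [-0.1, -0.2, -0.9]
grip_width: 0.999
```

```bash
python3 - <<'E'
from plan import *
where()
E
```

```text
3.18 stand [-54.3  62.  204.9] yoff 0.95 F [-0.1 -0.2 -0.9] grip 0.999
```

Request:
{"method": "play_rows", "body": {
  "motion": [
    [-1,[-0.2,0.2,0],0.2],
    [-1,[0,0,0.9],0],
    [-1,[0,0,0.9],0],
    [-1,[0,0,0.9],0],
    [-1,[0,0,0.2],0]
  ]
}}

```text
time_s: 3.6
eef_pos: [0.4469, 0.1036, 0.1322]
orientation: [-2.466, -1.944, 0.003]
ft_force: [-0.4, -0.5, -0.4]
grip_width: 1.001
```

```bash
python3 - <<'E'
from plan import *
where()
C=cam('side');im=C[0];p=proj(C,toworld([-44,57,150])).astype(int);print(p)
x0,y0=max(p[0]-100,0),max(p[1]-75,0)
save('s2',cv2.resize(im[y0:y0+150,x0:x0+200],None,fx=3,fy=3,interpolation=cv2.INTER_CUBIC))
E
```

```text
3.6 stand [-48.6  56.5 132.2] yoff -0.4 F [-0.4 -0.5 -0.4] grip 1.001
[382 274]
```

View pics/s2.png

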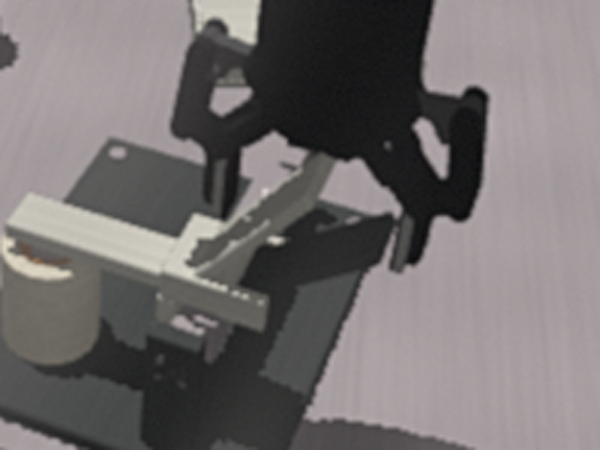

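The side crop shows the fingers straddling both plates, with the lever tip inside the robot-side pad (390,225) and the far finger beyond the plate (220,190). I close gradually.

Request:
{"method": "play_rows", "body": {
  "motion": [
    [-0.8,[0,0,0],0],
    [-0.65,[0,0.1,0],0],
    [-0.5,[0,0.1,0],0],
    [-0.4,[0,0,0],0],
    [-0.4,[0,0,0],0]
  ]
}}

```text
time_s: 4.07
eef_pos: [0.4448, 0.1041, 0.1355]
orientation: [-2.456, -1.94, 0.016]
ft_force: [-51.4, 10.1, 53.1]
grip_width: 0.804
```

```bash
python3 - <<'E'
from plan import *
where()
E
```

```text
4.07 stand [-50.8  56.6 135.5] yoff -0.27 F [-51.4  10.1  53.1] grip 0.804
```

The forces (−x, +z, ratio ≈1) show the lever tip sticking on the vertical pad, because high friction jams a purely horizontal push. I'll open again and move the robot-side finger along the lever tip's own arc, in +x and up, instead.

Request:
{"method": "play_rows", "body": {
  "motion": [
    [-1,[0,0,0],0],
    [-1,[0,0,0],0],
    [-1,[0,-0.2,0],0],
    [-1,[0,0,0],0]
  ]
}}

```text
time_s: 4.4
eef_pos: [0.4472, 0.104, 0.135]
orientation: [2.467, 1.945, 0.002]
ft_force: [-0.3, -0.5, -0.2]
grip_width: 1.001
```

```bash
python3 - <<'E'
from plan import *
where()
E
```

```text
4.4 stand [-48.4  57.  135. ] yoff -0.39 F [-0.3 -0.5 -0.2] grip 1.001
```

Request:
{"method": "play_rows", "body": {
  "motion": [
    [-1,[0,0.1,0.12],0],
    [-1,[0,0.1,0],0],
    [-1,[0,0.16,-0.2],0],
    [-1,[0,0.16,-0.16],0],
    [-1,[0,0,0],0]
  ]
}}

```text
time_s: 4.82
eef_pos: [0.4583, 0.1009, 0.1401]
orientation: [-2.464, -1.943, 0.005]
ft_force: [-16.5, 4.8, 8.1]
grip_width: 1.0
```

```bash
python3 - <<'E'
from plan import *
where()
C=cam('side');im=C[0];x0,y0=282,199
save('s3',cv2.resize(im[y0:y0+150,x0:x0+200],None,fx=3,fy=3,interpolation=cv2.INTER_CUBIC))
E
```

```text
4.82 stand [-36.9  56.6 140.1] yoff -0.38 F [-16.5   4.8   8.1] grip 1.0
```

View pics/s3.png

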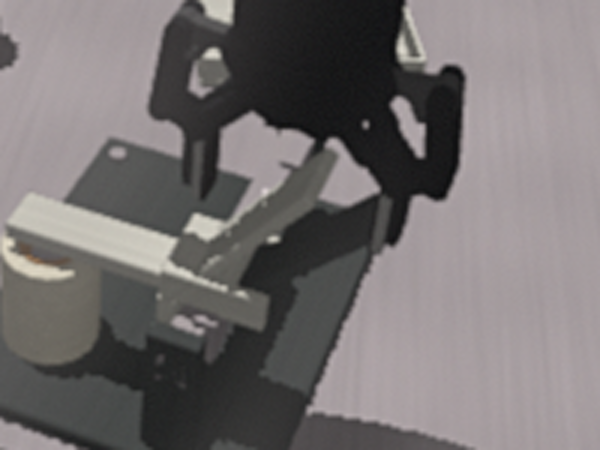

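Request:
{"method": "play_rows", "body": {
  "motion": [
    [-1,[0,0.16,-0.14],0],
    [-1,[0,0.16,-0.12],0],
    [-1,[0,0,0],0]
  ]
}}

```text
time_s: 5.12
eef_pos: [0.4656, 0.0992, 0.1465]
orientation: [-2.463, -1.943, 0.007]
ft_force: [-18.9, 5.9, 12.6]
grip_width: 1.004
```

```bash
python3 - <<'E'
from plan import *
where()
np.set_printoptions(precision=1,suppress=True)
for c in ('scene','side'):
    C=cam(c);S=tostand(cloud(C));im=C[0].astype(int).sum(-1)
    m=(S[...,2]>125)&(S[...,2]<186)&(abs(S[...,1]-57)<17)&(S[...,0]>-100)&(S[...,0]<0)
    P=S[m];s=P@u;t=P@n
    for lo in (120,135,150,165):
        k=(s>lo)&(s<lo+12);print(c,lo,k.sum(),np.percentile(t[k],[1,5,25,50,90]) if k.sum() else '')
E
```

```text
5.12 stand [-29.4  56.5 146.5] yoff -0.38 F [-18.9   5.9  12.6] grip 1.004
scene 120 62 [39.3 44.1 64.5 65.7 68.2]
scene 135 62 [40.9 43.3 64.2 65.5 67.8]
scene 150 66 [36.1 42.6 63.9 65.5 68.3]
scene 165 67 [38.6 41.8 64.3 65.8 68.8]
side 120 93 [40.6 42.7 47.  47.5 69.4]
side 135 97 [40.3 43.1 46.9 47.2 69.4]
side 150 106 [39.7 41.5 46.8 47.1 69.4]
side 165 104 [39.8 40.6 46.7 47.1 69.4]
```

The lever face lies at t≈40 at all heights, so it is parallel to the plate and squeezed (20 N push). Now I slide along −y.

Request:
{"method": "play_rows", "body": {
  "motion": [
    [-1,[-0.2,0.04,0],0],
    [-1,[-0.4,0,0],0],
    [-1,[-0.4,0.01,0],0],
    [-1,[-0.4,0,0],0],
    [-1,[-0.4,0.01,0],0]
  ]
}}

```text
time_s: 5.63
eef_pos: [0.4555, 0.055, 0.1462]
orientation: [-2.462, -1.942, 0.008]
ft_force: [-22.3, 7.2, 14.8]
grip_width: 0.997
```

```bash
cat > keep.py <<'E'
from plan import *
np.set_printoptions(precision=1,suppress=True)
def keep(cams=('scene','side')):
    for c in cams:
        C=cam(c);S=tostand(cloud(C))
        k=(S[...,2]>98)&(S[...,2]<107)&(S[...,0]>60)&(S[...,0]<140)&(S[...,1]<100)&(S[...,1]>-100)
        print(c,'arm',k.sum(),np.percentile(S[k],[1,99],axis=0)[:,1])
        yc=np.percentile(S[k],[1,99],axis=0)[:,1].mean()
        m=(S[...,2]>125)&(S[...,2]<186)&(abs(S[...,1]-yc)<17)&(S[...,0]>-100)&(S[...,0]<0)
        P=S[m];s=P@u;t=P@n
        for lo in (125,160):
            k=(s>lo)&(s<lo+14);print('  lever t',lo,k.sum(),np.percentile(t[k],[1,5,25]) if k.sum() else '')
E
python3 - <<'E'
from keep import *
where();keep()
E
```

```text
5.63 stand [-29.2  11.2 146.2] yoff -0.36 F [-22.3   7.2  14.8] grip 0.997
scene arm 190 [-6.1 23.9]
  lever t 125 86 [38.8 41.3 62.9]
  lever t 160 90 [37.6 40.8 64. ]
side arm 402 [-6.  24.5]
  lever t 125 100 [39.9 41.6 47.1]
  lever t 160 110 [40.5 43.4 47. ]
```

Request:
{"method": "play_rows", "body": {
  "motion": [
    [-1,[-0.4,0,0],0],
    [-1,[-0.4,0.01,0],0],
    [-1,[-0.4,0,0],0],
    [-1,[-0.4,0.01,0],0],
    [-1,[-0.4,0,0],0]
  ]
}}

```text
time_s: 6.15
eef_pos: [0.4441, 0.0062, 0.1461]
orientation: [-2.462, -1.942, 0.008]
ft_force: [-21.3, 7.2, 13.4]
grip_width: 1.003
```

Request:
{"method": "play_rows", "body": {
  "motion": [
    [-1,[-0.1,0,0],0],
    [-1,[0,0,0],0]
  ]
}}

```text
time_s: 6.32
eef_pos: [0.4434, 0.0031, 0.1462]
orientation: [-2.464, -1.94, 0.009]
ft_force: [-22.1, 5.2, 13.5]
grip_width: 1.001
```

```bash
python3 - <<'E'
from keep import *
where();keep()
E
```

```text
6.32 stand [-29.2 -42.1 146.2] yoff -0.46 F [-22.1   5.2  13.5] grip 1.001
scene arm 195 [-57.9 -28.5]
  lever t 125 83 [36.9 41.6 63.4]
  lever t 160 86 [35.9 42.  64.3]
side arm 356 [-56.4 -26.3]
  lever t 125 91 [39.9 41.5 46.9]
  lever t 160 102 [39.8 40.4 46.9]
```

Request:
{"method": "play_rows", "body": {
  "motion": [
    [-1,[0,-0.2,0.14],0],
    [-1,[0,-0.2,0.16],0],
    [-1,[0,-0.3,0.1],0],
    [-1,[0,-0.3,0],0],
    [-1,[0,0,0],0]
  ]
}}

```text
time_s: 6.83
eef_pos: [0.4219, 0.0094, 0.1365]
orientation: [-2.467, -1.944, 0.001]
ft_force: [-0.3, -0.8, 0.8]
grip_width: 0.997
```

```bash
python3 - <<'E'
from keep import *
where();keep()
E
```

```text
6.83 stand [-51.6 -40.9 136.5] yoff -0.42 F [-0.3 -0.8  0.8] grip 0.997
scene arm 197 [-58.1 -28.3]
  lever t 125 81 [36.2 38.3 62. ]
  lever t 160 87 [31.  33.1 38. ]
side arm 355 [-55.3 -25.7]
  lever t 125 162 [37.2 39.5 43.7]
  lever t 160 122 [32.  34.  38.9]
```

Request:
{"method": "play_rows", "body": {
  "motion": [
    [-1,[0,0,-1],0],
    [-1,[0,0,-1],0],
    [-1,[0,0,-0.9],0],
    [-1,[0.8,0.3,0],-0.1],
    [0,[0.9,0.3,0],0]
  ]
}}

```text
time_s: 7.35
eef_pos: [0.4482, 0.0469, 0.2105]
orientation: [2.457, 1.954, 0.004]
ft_force: [0.3, 0.9, -0.4]
grip_width: 0.88
```

Request:
{"method": "play_rows", "body": {
  "motion": [
    [1,[0,0,0],0],
    [1,[0,0,0.3],0],
    [1,[0,0,0.8],0],
    [1,[0,0,0.8],0],
    [1,[0,0,0.4],0]
  ]
}}

```text
time_s: 7.77
eef_pos: [0.4463, 0.0463, 0.1494]
orientation: [-2.458, -1.956, 0.003]
ft_force: [-0.1, -0.2, -0.3]
grip_width: 0.141
```

```bash
python3 - <<'E'
from keep import *
where();keep(('side',))
E
```

```text
7.77 stand [-36.2   0.6 149.4] yoff 0.13 F [-0.1 -0.2 -0.3] grip 0.141
side arm 362 [-56.2 -25.5]
  lever t 125 3 [45.  45.  45.4]
  lever t 160 40 [31.6 32.6 35.6]
```

Request:
{"method": "play_rows", "body": {
  "motion": [
    [1,[-0.2,0,0],0],
    [1,[-0.15,0,0],0],
    [1,[-0.1,0,0],0],
    [1,[-0.1,0,0],0],
    [1,[0,0,0],0]
  ]
}}

```text
time_s: 8.23
eef_pos: [0.444, 0.0337, 0.152]
orientation: [2.457, 1.957, 0.002]
ft_force: [1.3, 3.0, -2.1]
grip_width: 0.001
```

```bash
python3 - <<'E'
from keep import *
where();keep(('side',))
E
```

```text
8.23 stand [-35.5 -12.2 152. ] yoff 0.18 F [ 1.3  3.  -2.1] grip 0.001
side arm 351 [-61.  -30.1]
  lever t 125 38 [35.9 37.  41.6]
  lever t 160 67 [32.4 33.6 38.2]
```

Request:
{"method": "play_rows", "body": {
  "motion": [
    [1,[-0.1,0,0],0],
    [1,[-0.08,0,0],0],
    [1,[0,0,0],0]
  ]
}}

```text
time_s: 8.53
eef_pos: [0.443, 0.0288, 0.1519]
orientation: [2.457, 1.956, 0.001]
ft_force: [-0.1, 0.7, -0.2]
grip_width: 0.001
```

```bash
python3 - <<'E'
from keep import *
where();keep(('side',))
E
```

```text
8.53 stand [-35.4 -17.2 151.9] yoff 0.15 F [-0.1  0.7 -0.2] grip 0.001
side arm 348 [-65.8 -35.5]
  lever t 125 73 [30.9 34.3 37.8]
  lever t 160 88 [22.7 23.6 27.6]
```

The lever face dropped from t=33 to 23, so the pawl is in. A small nudge will confirm the lock.

Request:
{"method": "play_rows", "body": {
  "motion": [
    [1,[-0.08,0,0],0],
    [1,[-0.04,0,0],0],
    [1,[0,0,0],0]
  ]
}}

```text
time_s: 8.83
eef_pos: [0.4422, 0.0262, 0.1514]
orientation: [2.457, 1.957, 0.0]
ft_force: [0.1, -0.2, -0.7]
grip_width: 0.004
```

Request:
{"method": "play_rows", "body": {
  "motion": [
    [1,[0.5,0,0],0],
    [1,[0.3,0,-0.6],0],
    [1,[0,0,-0.9],0],
    [1,[0,0,-0.6],0],
    [-1,[0,0,0],0]
  ]
}}

```text
time_s: 9.25
eef_pos: [0.4474, 0.046, 0.206]
orientation: [2.456, 1.956, 0.004]
ft_force: [-0.4, -0.5, 0.0]
grip_width: 0.126
```

```bash
python3 - <<'E'
from keep import *
where();keep()
C=cam('wrist');W=cloud(C);S=tostand(W);save('w2',C[0])
k=(S[...,2]>77)&(S[...,2]<88)&(abs(S[...,0]-95)<45)&(abs(S[...,1]-55)<45)
print(k.sum(),S[k].mean(0),np.percentile(S[k],[1,99],axis=0)); 
c=cv2.minEnclosingCircle(S[k][:,:2].astype(np.float32));print(c)
m=S[...,2]; 
g=toworld([c[0][0],c[0][1],0]);print(g)
for r in plan([g[0],g[1],pose()[2,3]],N=5):print(r)
E
```

```text
9.25 stand [-35.1   0.6 206. ] yoff 0.19 F [-0.4 -0.5  0. ] grip 0.126
scene arm 203 [-71.6 -40.5]
  lever t 125 100 [29.  33.4 62.5]
  lever t 160 116 [20.3 23.8 27.5]
side arm 345 [-68.1 -37.7]
  lever t 125 111 [31.5 34.9 38.2]
  lever t 160 100 [21.2 24.1 27.6]
5494 [96.2 57.2 81.2] [[ 69.   29.7  77.1]
 [123.7  83.6  83.6]]
((97.2660140991211, 56.20058822631836), 29.417531967163086)
[0.6 0.1 0. ]
[[0.44, 1.07, -0.0], 0.0]
[[0.44, 1.07, -0.0], 0.0]
[[0.44, 1.07, -0.0], 0.0]
[[0.44, 1.07, -0.0], 0.0]
[[0.44, 1.07, -0.0], 0.0]
```

View pics/w2.png

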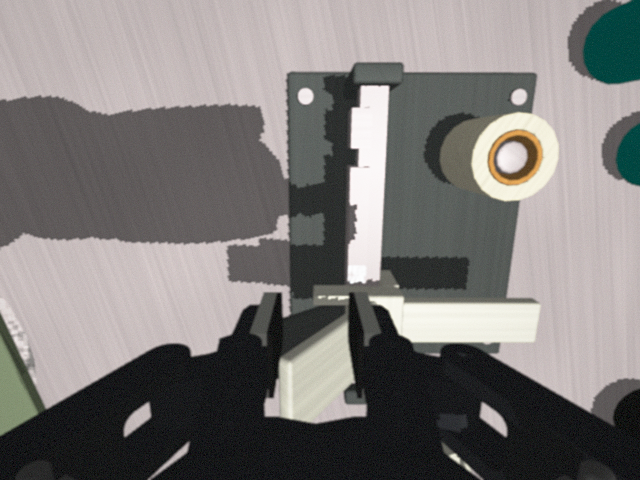

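The wrist picture shows the roll free, centre at px (515,157), with the frame parked below. I compare the lever face with the initial picture and move over the roll.

Request:
{"method": "play_rows", "body": {
  "motion": [
    [-1,[0.4,0.9,0],0],
    [-1,[0.4,0.9,0],0],
    [-1,[0.4,0.9,0],0],
    [-1,[0.4,0.9,0],0],
    [-1,[0.4,0.9,0],0]
  ]
}}

```text
time_s: 9.82
eef_pos: [0.5682, 0.0697, 0.2028]
orientation: [-2.457, -1.957, 0.002]
ft_force: [-0.6, 0.0, -0.2]
grip_width: 1.0
```

Request:
{"method": "play_rows", "body": {
  "motion": [
    [-1,[0.2,0.7,0],0],
    [-1,[0,0,0.5],0],
    [-1,[0,0,0.5],0],
    [-1,[0,0,0.5],0],
    [-1,[0,0,0],0]
  ]
}}

```text
time_s: 10.23
eef_pos: [0.5844, 0.0703, 0.1633]
orientation: [-2.456, -1.956, 0.006]
ft_force: [-0.6, 0.2, -0.6]
grip_width: 1.002
```

```bash
python3 - <<'E'
from keep import *
S=tostand(np.load('side.npz')['W']);m=(S[...,2]>125)&(S[...,2]<186)&(abs(S[...,1]-57)<17)&(S[...,0]>-100)&(S[...,0]<0)
P=S[m];s=P@u;t=P@n
for lo in (125,160):
    k=(s>lo)&(s<lo+14);print('initial lever t',lo,np.percentile(t[k],[1,5,25]))
where();keep(('side','scene'))
C=cam('wrist');S=tostand(cloud(C))
k=(S[...,2]>77)&(S[...,2]<88)&(abs(S[...,0]-95)<40)&(abs(S[...,1]-55)<40)
print(k.sum(),cv2.minEnclosingCircle(S[k][:,:2].astype(np.float32)))
E
```

```text
initial lever t 125 [31.7 34.5 38.3]
initial lever t 160 [21.8 25.5 28.3]
10.23 stand [ 92.9  55.3 163.3] yoff 0.16 F [-0.6  0.2 -0.6] grip 1.002
side arm 211 [-69.2 -37.6]
  lever t 125 110 [32.1 34.2 38.2]
  lever t 160 126 [21.5 25.4 28.3]
scene arm 209 [-71.  -40.7]
  lever t 125 101 [30.7 32.1 61.7]
  lever t 160 118 [20.2 22.6 28.6]
5918 ((97.36970520019531, 56.62499237060547), 28.94249153137207)
```

The lever now matches its initial sprung-out position exactly, so the frame is locked. Going down on the roll.

Request:
{"method": "play_rows", "body": {
  "motion": [
    [-1,[0.05,0.16,0.4],0],
    [-1,[0,0,1],0],
    [-1,[0,0,1],0],
    [-1,[0,0,1],0],
    [-1,[0,0,0.8],0]
  ]
}}

```text
time_s: 10.8
eef_pos: [0.5897, 0.0709, 0.0595]
orientation: [-2.457, -1.957, 0.001]
ft_force: [0.2, -0.2, -1.2]
grip_width: 0.999
```

Request:
{"method": "play_rows", "body": {
  "motion": [
    [-1,[0,0,0.6],0],
    [-1,[0,0,0],0]
  ]
}}

```text
time_s: 10.97
eef_pos: [0.5888, 0.0708, 0.0436]
orientation: [-2.456, -1.956, 0.005]
ft_force: [-1.3, -0.5, -0.2]
grip_width: 1.001
```

```bash
python3 - <<'E'
from plan import *
where()
E
```

```text
10.97 stand [97.1 56.7 43.6] yoff 0.18 F [-1.3 -0.5 -0.2] grip 1.001
```

Request:
{"method": "play_rows", "body": {
  "motion": [
    [-1,[0,0,0.2],0],
    [0,[0,0,0],0],
    [1,[0,0,0],0],
    [1,[0,0,0],0],
    [1,[0,0,0],0]
  ]
}}

```text
time_s: 11.38
eef_pos: [0.5902, 0.0709, 0.0426]
orientation: [2.457, 1.957, 0.002]
ft_force: [-2.1, 0.0, 9.6]
grip_width: 0.673
```

Request:
{"method": "play_rows", "body": {
  "motion": [
    [1,[0,0,0],0],
    [1,[0,0,0],0],
    [1,[0,0,-0.2],0],
    [1,[0,0,-0.3],0],
    [1,[0,0,-0.3],0]
  ]
}}

```text
time_s: 11.8
eef_pos: [0.5899, 0.0709, 0.0623]
orientation: [2.457, 1.957, 0.0]
ft_force: [0.3, 1.5, -2.1]
grip_width: 0.677
```

Request:
{"method": "play_rows", "body": {
  "motion": [
    [1,[0,0,-0.8],0],
    [1,[0,0,-0.9],0],
    [1,[0,0,-0.9],0],
    [1,[0,0,-0.9],0],
    [1,[0,0,-0.9],0]
  ]
}}

```text
time_s: 12.22
eef_pos: [0.5897, 0.0708, 0.1734]
orientation: [2.457, 1.957, 0.001]
ft_force: [-0.5, 0.2, -1.0]
grip_width: 0.675
```

```bash
python3 - <<'E'
from plan import *
where()
C=cam('side');S=tostand(cloud(C));im=C[0].astype(int)
W=cloud(C);k=(abs(S[...,0]-97)<26)&(S[...,1]>75)&(S[...,1]<92)&(im.sum(-1)>300)&(S[...,2]>40);print('roll z',np.percentile(S[k][:,2],[1,99]) if k.sum() else 0,k.sum())
t=np.array([.4673,-.2965,pose()[2,3]])
for r in plan(t,N=16):print(r);break
save('s4',cv2.resize(C[0][140:340,200:420],None,fx=3,fy=3))
E
```

```text
12.22 stand [ 98.   57.  173.4] yoff 0.17 F [-0.5  0.2 -1. ] grip 0.675
roll z [143.82468165 213.09708629] 509
[[-0.96, -0.1, -0.0], 0.0]
```

View pics/s4.png

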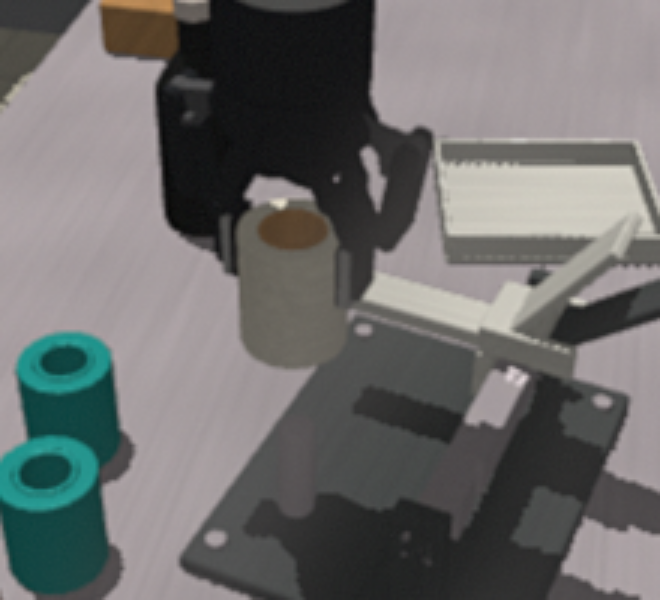

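The side crop shows the roll upright in the fingers at (290,285), clear of the spindle (300,470). Its bottom is at z≈0.143. Now over to the tray.

Request:
{"method": "play_rows", "body": {
  "motion": [
    [1,[-0.6,0,0],0],
    [1,[-0.9,0,0],0],
    [1,[-1,0,0],0],
    [1,[-1,0,0],0],
    [1,[-1,0,0],0]
  ]
}}

```text
time_s: 12.68
eef_pos: [0.5642, -0.0401, 0.1719]
orientation: [2.457, 1.957, 0.0]
ft_force: [0.4, -0.3, -1.3]
grip_width: 0.671
```

Request:
{"method": "play_rows", "body": {
  "motion": [
    [1,[-1,0,0],0],
    [1,[-1,0,0],0],
    [1,[-1,-0.2,0],0],
    [1,[-1,-0.2,0],0],
    [1,[-1,-0.2,0],0]
  ]
}}

```text
time_s: 13.1
eef_pos: [0.5213, -0.1586, 0.1718]
orientation: [2.457, 1.957, -0.0]
ft_force: [1.8, -0.3, -1.7]
grip_width: 0.673
```

Request:
{"method": "play_rows", "body": {
  "motion": [
    [1,[-1,-0.2,0],0],
    [1,[-1,-0.2,0],0],
    [1,[-1,-0.2,0],0],
    [1,[-1,-0.2,0],0],
    [1,[-0.6,0,0],0]
  ]
}}

```text
time_s: 13.52
eef_pos: [0.4749, -0.2677, 0.172]
orientation: [2.459, 1.954, -0.002]
ft_force: [-0.4, 0.4, -2.9]
grip_width: 0.671
```

```bash
python3 - <<'E'
from plan import *
where()
t=np.array([.4673,-.2965,pose()[2,3]])
for r in plan(t,N=4):print(r);break
E
```

```text
13.52 stand [  62.9 -298.7  172. ] yoff 0.03 F [-0.4  0.4 -2.9] grip 0.671
[[-0.3, -0.01, 0.0], 0.0]
```

Request:
{"method": "play_rows", "body": {
  "motion": [
    [1,[-0.6,0,0],0],
    [1,[-0.55,0,0],0],
    [1,[0,0,0.6],0],
    [1,[0,0,1],0],
    [1,[0,0,1],0]
  ]
}}

```text
time_s: 13.93
eef_pos: [0.4705, -0.2935, 0.1064]
orientation: [2.456, 1.956, 0.001]
ft_force: [0.2, -1.0, -2.0]
grip_width: 0.676
```

Request:
{"method": "play_rows", "body": {
  "motion": [
    [1,[0,0,1],0],
    [1,[0,0,0.8],0],
    [1,[0,0,0.4],0],
    [1,[0,0,0.2],0],
    [1,[0,0,0],0]
  ]
}}

```text
time_s: 14.35
eef_pos: [0.4703, -0.293, 0.0463]
orientation: [-2.457, -1.957, 0.001]
ft_force: [-0.1, -0.2, -3.0]
grip_width: 0.672
```

```bash
python3 - <<'E'
from plan import *
where();print(pose()[:3,3])
for c in('scene','side'):
    C=cam(c);W=cloud(C);im=C[0].astype(int).sum(-1)
    k=(np.hypot(W[...,0]-.467,W[...,1]+.297)<.034)&(W[...,2]>.006)&(im>300)
    print(np.percentile(W[k][:,2],[1,3,10,50,99])*1000,k.sum())
E
```

```text
14.35 stand [  64.1 -324.4   46.3] yoff 0.18 F [-0.1 -0.2 -3. ] grip 0.672
[ 0.47030382 -0.29302619  0.04627216]
[ 18.1683814   24.17754478  46.2732295  433.72486833 525.92011752] 2480
[ 15.22129083  24.76959817  31.70837744  87.54181497 132.55294031] 63
```

Request:
{"method": "play_rows", "body": {
  "motion": [
    [1,[0,0,0.2],0],
    [1,[0,0,0.2],0],
    [1,[0,0,0.06],0],
    [1,[0,0,0],0]
  ]
}}

```text
time_s: 14.78
eef_pos: [0.4705, -0.2929, 0.0348]
orientation: [2.457, 1.957, 0.0]
ft_force: [-0.1, -0.1, -1.5]
grip_width: 0.673
```

Request:
{"method": "play_rows", "body": {
  "motion": [
    [1,[0,0,0.06],0],
    [1,[0,0,0.04],0],
    [1,[0,0,0],0]
  ]
}}

```text
time_s: 15.03
eef_pos: [0.4706, -0.293, 0.0344]
orientation: [2.457, 1.957, 0.001]
ft_force: [-11.0, 7.4, 48.0]
grip_width: 0.67
```

Contact with the floor (48 N). I ease off, open gently, and retreat.

Request:
{"method": "play_rows", "body": {
  "motion": [
    [1,[0,0,-0.07],0],
    [1,[0,0,0],0]
  ]
}}

```text
time_s: 15.2
eef_pos: [0.4707, -0.2931, 0.0346]
orientation: [2.457, 1.957, 0.0]
ft_force: [-0.7, -1.6, 13.4]
grip_width: 0.671
```

Request:
{"method": "play_rows", "body": {
  "motion": [
    [0.2,[0,0,0],0],
    [-0.5,[0,0,0],0],
    [-1,[0,0,0],0],
    [-1,[0,0,0],0],
    [-1,[0,0,0],0]
  ]
}}

```text
time_s: 15.62
eef_pos: [0.4704, -0.2929, 0.0339]
orientation: [-2.457, -1.957, 0.0]
ft_force: [0.4, -0.7, 0.6]
grip_width: 0.996
```

Request:
{"method": "play_rows", "body": {
  "motion": [
    [-1,[0,0,-0.3],0],
    [-1,[0,0,-0.8],0],
    [-1,[0,0,-1],0],
    [-1,[0,0,-1],0],
    [-1,[0,0,-1],0]
  ]
}}

```text
time_s: 16.03
eef_pos: [0.4703, -0.2929, 0.1382]
orientation: [2.457, 1.957, -0.0]
ft_force: [0.5, 0.0, 0.2]
grip_width: 1.003
```

Request:
{"method": "play_rows", "body": {
  "motion": [
    [-1,[0,0,-1],0],
    [-1,[0,0,-1],0],
    [-1,[0,0,0],0]
  ]
}}

```text
time_s: 16.28
eef_pos: [0.4716, -0.2938, 0.1912]
orientation: [2.453, 1.954, 0.003]
ft_force: [1.0, -0.5, 0.8]
grip_width: 1.002
```

```bash
python3 - <<'E'
from keep import *
where();keep()
th=np.radians(12.3);c=np.array([.4675,-.2966])
for n in('scene','side'):
    C=cam(n);W=cloud(C);im=C[0].astype(int).sum(-1);save('f_'+n,C[0])
    k=(np.hypot(W[...,0]-c[0],W[...,1]-c[1])<.075)&(W[...,2]>.066)&(W[...,2]<.08)
    (cc,r)=cv2.minEnclosingCircle((W[k][:,:2]*1000).astype(np.float32));d=np.array(cc)-c*1000
    print(n,k.sum(),'top z',np.median(W[k][:,2])*1000,'r',r,'in tray',d@[np.cos(th),np.sin(th)],d@[-np.sin(th),np.cos(th)])
    for b in('foil_stack','sauce_bottle','spice_jar'):
        q=arm.trace(b,n)
        if q:
            p=W[q[0]['mask']];print(b,np.nanmedian(p,axis=0)*1000)
a=cv2.imread('pics/f_scene.png')[150:400,150:500];cv2.imwrite('pics/f.png',cv2.resize(a,None,fx=2,fy=2,interpolation=cv2.INTER_CUBIC))
E
```

```text
16.28 stand [  65.5 -324.9  191.2] yoff 0.17 F [ 1.  -0.5  0.8] grip 1.002
scene arm 201 [-71.2 -40.1]
  lever t 125 95 [29.9 32.9 62.4]
  lever t 160 116 [18.7 22.4 27.6]
side arm 350 [-68.  -37.6]
  lever t 125 121 [30.9 33.4 38.3]
  lever t 160 129 [22.  23.9 28. ]
scene 431 top z 72.42995607509206 r 30.07706069946289 in tray 2.2748177698506145 1.0899062723887198
foil_stack [446.6 275.1  62. ]
sauce_bottle [ 738.6 -245.7  102.8]
spice_jar [734.1 217.5  77.1]
side 308 top z 74.4850580632796 r 30.277450561523438 in tray 3.0811302873493673 3.4986981949013662
foil_stack [442.1 313.1  66.5]
sauce_bottle [ 722.7 -206.2   95.1]
spice_jar [715.2 261.7  91.2]
```

View pics/f.png

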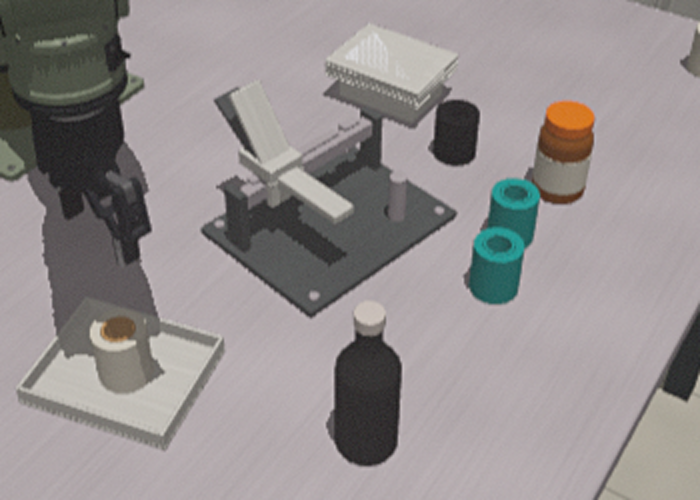

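The final picture shows the roll upright in the tray at (122,355), the frame parked at (285,165), an empty spindle, and the bystanders where they were. I hand in.

```bash
python3 -c "
from station import arm
print(arm.job_done())"
```

```text
the job is handed in; nothing more can be done
None
```

The job is handed in at about 17 s on the robot's clock, against the 64 s limit: the roll is in the tray and the frame is locked in the park notch. The hand-in reports no verdict.

**What I did**
- **Lever:** I squeezed it with one finger, following its tip's arc, because the gripper cannot tilt. A first try at closing both fingers straight on it jammed on friction at about 75 N at the wrist, and I opened again.
- **Frame:** I slid it about 98 mm and let go. I then nudged the fixed plate until the pawl dropped in at about 0.11 m.
- **Roll:** I lifted it straight off the spindle, carried it over the parked frame and lowered it into the tray. Contact with the tray floor peaked at 48 N before I eased off and opened.

**Last checks**
- **Frame:** It stands about 0.11 m along the rail. The lever face reads the same as when sprung out at the start, to within 1–2 mm.
- **Roll:** It stands upright, within about 4 mm of the tray centre. Its top is at 72–74 mm, and 74 mm is expected when it stands on the tray floor.
- **Bystanders:** They read within about 1 mm of the start from the side camera. The scene camera agrees for the bottle and jar. It showed the foil stack's visible middle shifted by about 7 mm, which I put down to a different mask.
- **Lock:** My last nudge, about 2.5 mm, still moved the frame with no force, which is within the notch's play. I take it as locked from the lever position, not from a firm push.

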